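Give the set dose from the wide detergent dispenser

ROBOT

A 7-joint arm with a two-finger parallel gripper is mounted at the origin on the work surface. World frame = base frame: x ahead of the robot, y to its left, z up, the work surface at z = 0. Lengths are in m, angles in rad, forces in N, time in s.
With the tool pointing down it reaches from about 0.35 to 0.9 m from the base axis. Payload 7.2 kg.
Tool frame: the origin (TCP) lies at the very end of the fingers, on their centre line; the grasp point (between the pads) lies 19 mm behind it; y points along the fingers, z is the direction in which the jaws open and shut, and the axes are right-handed (so a half turn about y gives the same grasp; the last joint's range is limited). The gripper opens to 88 mm and grips with 3 to 60 N. Pads are 20 mm wide; open, the fingers measure 115 mm over their backs; the gripper's body (75 mm by 178 mm) begins 61 mm behind the grasp point.
Start: joints at [-1.417, 0.411, -0.013, 1.596, 0.006, 1.134, -0.082], TCP at [0.138, 0.61, 0.223] pointing down, gripper open.
Joint ranges: [-2.95, 2.95], [-0.29, 1.99], [-1.47, 1.44], [0.14, 2.54], [-1.03, 4.17], [0.13, 1.85], [-2.86, 2.86]. Speed limits (rad/s): [2.39, 2.39, 3.01, 3.01, 3.14, 3.14, 3.14].

INTERFACE

Orientations are given as a unit quaternion [w, x, y, z].
In Python, from station import status, optics, robot gives the robot as it stands.
- The arm moves only by the tool servo_tool, never from a script. Its arguments are lists of equal length, an entry for each row: "grip": the gripper's target within -1 to 1 (shut at 1, half-way at 0, fully open at -1); "delta_pos": the shift along the tool's x, y, z in m, a list of three; "spin": the turn about the tool's y in degrees. A call has 1 to 12 rows; each row shifts and turns the commanded pose from where the row before left it, along the tool's axes as they then stand; what a row does not reach is not made up. A row lasts 1/8 s, in which the tool goes at most 62.5 mm and 10.7 degrees, less where a joint would pass 70% of its speed; a pose out of reach is approached as far as the arm can. A call with a gripper value outside its range is refused whole. The fingers move at their own pace and stop on an object; the grip force is fixed at half the most. Time passes only in rows, so rows that do not move let the fingers close. It gives the time, the measured TCP pose, the force and the opening at its end, in the units of the state.
- status.get_obs(): the state, without advancing time (a new reading comes with each control period).
- optics.snapshot(name): name is "scene" or "top"; returns the picture (480x640x3 uint8, red, green, blue); there is no depth.
- optics.calibration(name): a dict with "K" (3x3 intrinsics, pixels), "dist" ([k1, k2, p1, p2, k3] as OpenCV has them; the pictures are not rectified), "origin" and "attitude" of the camera in the world. Camera axes: x right, y down, z forward; pixel columns grow to the right and rows downward; lengths in m; the calibration is good to about 2 mm. A picture is of the moment at which its call begins. calibration takes no time and is no camera call.
- robot.sign_off(): hands the job in, once; it reports no verdict.
The state is a dict: "time_s": time; "joint_positions": joint angles; "dq": joint speeds; "effort": joint torques, N m; "position": TCP position; "tcp_rot": TCP orientation; "force": force on the tool from outside, world axes, zero at the start; "wrist_torque": the same for the moment, N m; "grip_width": finger opening in m.
Only numpy, scipy, OpenCV 4.12 (cv2) and the standard library are available. Lean on these libraries where they do the work, as an engineer would, in place of code of your own. Each camera call takes 0.05 s, during which the arm holds its last target.

TASK

With a fingertip, press down the rubber pad of the wide, box-shaped detergent dispenser until its pointer stands between the two prongs of the fork on its scale, without running past the fork. Keep it there for about a second, then let go so that the plate springs all the way back up. Leave the slim round dispenser, the setting of the fork, the cup, the bottle and the brush as they are.

Things in the scene. Friction and masses are not known exactly. Their poses are not given: they have to be found in the camera images.
- wide: dispenser to use, fixed: steel base 145 x 285 x 10 mm, low box-shaped white tank (94 x 135 mm, top 160 mm high, round cap) on its +y side, spring-backed press plate on its -y side. Origin at counter level, mid-base; own x away from the robot at yaw 0. An upright white scale board on its +x side, with pointer and fork on the board's +x face, reaches 258 mm high
- wide_hinge (a point): mid-point of the horizontal shaft about which press plate and pointer turn together, 75 mm above the counter and at y = -12 mm in the dispenser's frame; the shaft runs along the dispenser's x
- wide_plate (a joint): angle of press plate (aluminium, 70 x 135 x 5 mm) and pointer, rad: 0 at rest (plate's outer end raised 0.2 rad, pointer leaning 0.4 rad towards the tank), growing as the plate is pressed down and the pointer swings up towards the plate; stop at 0.55. A spring returns it: push at the pad's middle 3 to 4 N at the start, about 8 N at 0.4 rad
- wide_press (a point): middle of the upper face of the ribbed black rubber pad (50 x 44 x 5 mm) on the press plate: the place to press. About 103 mm above the counter and 102 mm from the shaft at rest; it moves with the plate, about 102 mm per rad, mostly straight down
- wide_tip (a point): tip of the dark flat pointer (7 mm wide), 150 mm from the shaft's line; own z along the pointer
- wide_fork (a joint): where the fork is set on the scale, rad, between 0.16 and 0.42: the value of joint wide_plate at which the pointer stands midway between the prongs. It stays where it is set. The scale's nine ticks stand every 0.0625 rad from 0 to 0.5, the first, fifth and ninth longer
- wide_mark (a point): point midway between the fork's two prongs, on the circle of the pointer's tip (150 mm from the shaft); own z points outwards along the radius, own y backwards along the pointer's path. The prongs are 5 mm dark steel bars with a gap of 20 mm, under a steel block on the scale's rim
- tall: the dispenser to leave alone, bolted down: the same base, plate, pointer, scale and fork, but a slim round white tank 90 mm across, cap top 241 mm above the counter; origin and axes like the wide one's
- tall_plate (a joint): angle of the slim dispenser's press plate, rad, 0 at rest
- tall_mark (a point): point midway between the prongs of the slim dispenser's fork
- cup: loose grey measuring cup, 68 mm across, 65 mm high, under the wide dispenser's spout; origin in the middle of its underside
- bottle: loose grey bottle with white cap, 56 mm across, 150 mm high, on the robot's side of the slim dispenser's plate; origin in the middle of its underside
- brush: loose wooden scrubbing brush 55 x 140 x 36 mm lying bristles down beyond the dispensers; origin in the middle of its underside

How it is judged:
By the outcome, as a careful person would: the job done as asked, in the order asked, and still so for the second after the job is handed in, with the robot touching nothing.
It also fails if it takes over 42 s, if anything falls off the work surface, if the arm or the gripper's body presses on something with over 40 N, if the wrist force passes 120 N, or if a joint passes its speed limit or range.

## Working session

There is one attempt and no reset: what is moved stays moved. The work goes in short steps, Python scripts to look and compute and a tool call to move; the robot and the scene stay as the last step left them, time stands still between calls to the robot, and variables do not carry over. Pictures are saved under pics/ and viewed, and the job is handed in when it is done.

Besides the shell and the picture viewer there is one more tool, called after "Request:" as name(argument=value, ...), one argument or row to a line, values as JSON. servo_tool: Moves the arm, as the interface text tells. Its arguments: {"type":"object","properties":{"grip":{"type":"array"},"delta_pos":{"type":"array"},"spin":{"type":"array"}},"required":["grip","delta_pos","spin"]}

```bash
mkdir -p pics; ls; python3 - <<'E'
from station import status, optics, robot
import cv2
for n in("scene","top"):
    im=optics.snapshot(n); cv2.imwrite(f"pics/{n}0.png",im[:,:,::-1]); 
    c=optics.calibration(n); print(n,c)
print(status.get_obs())
E
```

```text
pics
scene {'K': array([[602.69819527,   0.        , 313.80872097],
       [  0.        , 602.69819527, 241.1185537 ],
       [  0.        ,   0.        ,   1.        ]]), 'dist': array([-0.13451973,  0.        ,  0.        ,  0.        ,  0.        ]), 'origin': array([ 0.84721956, -0.20409437,  1.26433287]), 'attitude': array([-0.13219132,  0.91272199,  0.38264533, -0.05519585])}
top {'K': array([[597.18693314,   0.        , 333.83867414],
       [  0.        , 597.18693314, 249.68232024],
       [  0.        ,   0.        ,   1.        ]]), 'dist': array([-0.1411783,  0.       ,  0.       ,  0.       ,  0.       ]), 'origin': array([0.42528467, 0.02624539, 1.38990731]), 'attitude': array([ 0.04674682, -0.69893654,  0.71276153, -0.03568537])}
{'time_s': 0.1, 'joint_positions': array([-1.41716602,  0.41181962, -0.01273123,  1.59696826,  0.00559914,
        1.13430897, -0.08219113]), 'dq': array([-0.00111415, -0.00061028, -0.00074128, -0.00066866,  0.00050164,
       -0.00088085,  0.0002268 ]), 'effort': array([ 2.49632263e-03, -5.89097285e+01,  6.43698536e-01, -2.91711438e+01,
       -5.38515311e-02,  1.44337132e-02,  3.80005463e-05]), 'position': array([0.13743395, 0.60922346, 0.22189002]), 'tcp_rot': array([-0.70224486,  0.70328223, -0.07827424,  0.07822662]), 'force': array([0.80113886, 0.68028945, 0.39998507]), 'wrist_torque': array([ 0.00672993,  0.00438613, -0.00608946]), 'grip_width': 0.08784504096737245}
```

View pics/scene0.png

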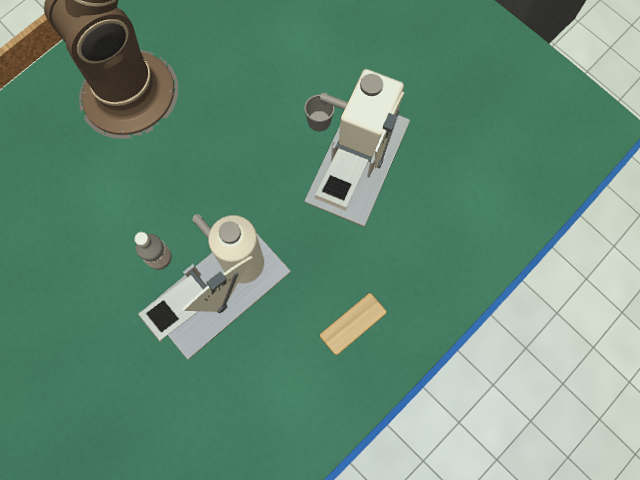

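View pics/top0.png

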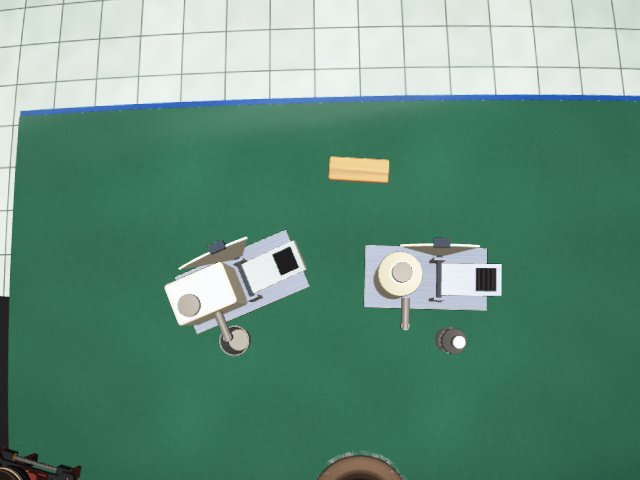

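```bash
python3 - <<'E'
import cv2
s=cv2.imread("pics/scene0.png")[55:235,290:430]; cv2.imwrite("pics/s0z.png",cv2.resize(s,None,fx=4,fy=3.3*1.2/1.2,interpolation=cv2.INTER_CUBIC) if 0 else cv2.resize(s,None,fx=3.3,fy=3.3,interpolation=cv2.INTER_CUBIC))
t=cv2.imread("pics/top0.png")[220:360,155:320]; cv2.imwrite("pics/t0z.png",cv2.resize(t,None,fx=4,fy=4,interpolation=cv2.INTER_CUBIC))
E
```

```text
(no output)
```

View pics/s0z.png

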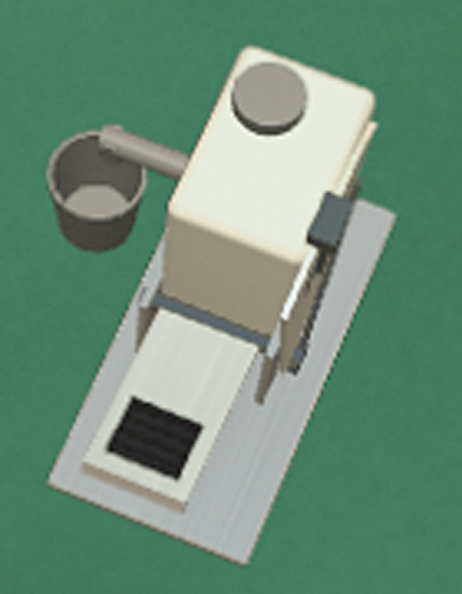

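View pics/t0z.png

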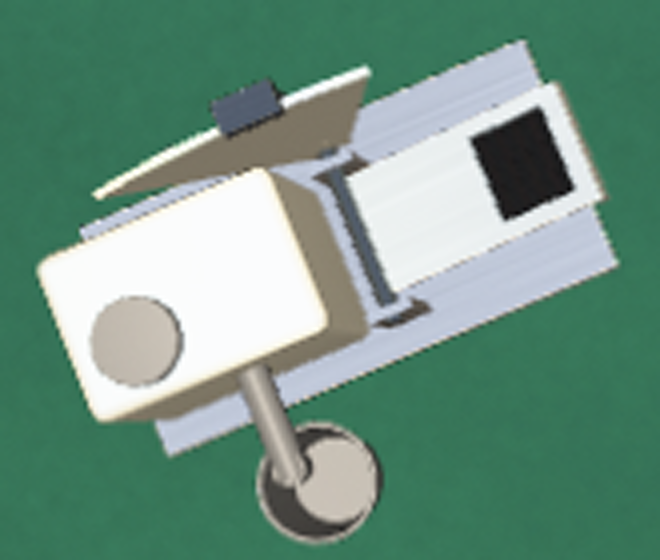

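```bash
cat > h.py <<'E'
import numpy as np, cv2
from scipy.spatial.transform import Rotation as R
from scipy.optimize import least_squares
from station import status, optics, robot
C={n:optics.calibration(n) for n in("scene","top")}
def ray(n,uv):
    c=C[n]; p=cv2.undistortPoints(np.array([[uv]],float),c["K"],c["dist"])[0,0]
    q=c["attitude"]; r=R.from_quat([q[1],q[2],q[3],q[0]])
    d=r.apply([p[0],p[1],1]); return c["origin"],d/np.linalg.norm(d)
def onz(n,uv,z):
    o,d=ray(n,uv); return o+d*(z-o[2])/d[2]
def proj(n,P):
    c=C[n]; q=c["attitude"]; r=R.from_quat([q[1],q[2],q[3],q[0]]).inv()
    X=r.apply(np.atleast_2d(P)-c["origin"])
    return cv2.projectPoints(X,np.zeros(3),np.zeros(3),c["K"],c["dist"])[0][:,0]
def tri(a,b):
    A=[];B=[]
    for n,uv in(("scene",a),("top",b)):
        o,d=ray(n,uv); M=np.eye(3)-np.outer(d,d); A.append(M);B.append(M@o)
    P=np.linalg.solve(A[0]+A[1],B[0]+B[1])
    return P,[np.linalg.norm(M@P-m)*1000 for M,m in zip(A,B)]
tz=lambda u,v:((u+.5)/4-.5+155,(v+.5)/4-.5+220)
sz=lambda u,v:((u+.5)/3.3-.5+290,(v+.5)/3.3-.5+55)
E
cat > m.py <<'E'
from h import *
T=[tz(80,232),tz(525,42),tz(617,265),tz(168,455)]
S=[sz(396,213),None,sz(247,562),sz(50,485)]
# identify: own -y end is plate end (world right in top view = -y)
for k in T: print("top",k,onz("top",k,.01).round(4))
for k in S:
    if k: print("scene",k,onz("scene",k,.01).round(4))
pt=tz(523,163); ps=sz(154,437)
print("pad",onz("top",pt,.103).round(4),onz("scene",ps,.103).round(4),tri(ps,pt))
E
python3 m.py
```

```text
top (174.625, 277.625) [0.5288 0.4216 0.01  ]
top (285.875, 230.125) [0.6356 0.1578 0.01  ]
top (308.875, 285.875) [0.5041 0.1057 0.01  ]
top (196.625, 333.375) [0.3981 0.3686 0.01  ]
scene (409.6515151515151, 119.1969696969697) [0.5284 0.4234 0.01  ]
scene (364.5, 224.95454545454547) [0.6346 0.1613 0.01  ]
scene (304.8030303030303, 201.62121212121212) [0.5041 0.106  0.01  ]
pad [0.5551 0.1506 0.103 ] [0.5522 0.1518 0.103 ] (array([0.55422596, 0.14972417, 0.11044351]), [np.float64(0.20634523047156886), np.float64(0.20634523047164857)])
```

```bash
cat >> m.py <<'E'
L={"top":T,"scene":[S[0],S[2],None,None]}
L["scene"]=[sz(396,213),sz(247,562),sz(50,485),None]
own=np.array([[.0725,.1425],[.0725,-.1425],[-.0725,-.1425],[-.0725,.1425]])
def W(p,q): # own->world
    c,s=np.cos(p[2]),np.sin(p[2]); q=np.atleast_2d(q)
    return np.c_[p[0]+c*q[:,0]-s*q[:,1],p[1]+s*q[:,0]+c*q[:,1],q[:,2]]
def f(p):
    r=[]
    for n in L:
        for o,k in zip(own,L[n]):
            if k: r.append(W(p,[o[0],o[1],.01])[0,:2]-onz(n,k,.01)[:2])
    return np.ravel(r)
s=least_squares(f,[.517,.263,.38]); p=s.x
print("pose",p.round(4),"res mm",(f(p)*1000).round(1))
def own_of(P):
    c,s_=np.cos(p[2]),np.sin(p[2]); d=np.asarray(P)-[p[0],p[1],0]
    return np.array([c*d[0]+s_*d[1],-s_*d[0]+c*d[1],d[2]])
np.save("p.npy",p)
E
cat >> m.py <<'E'
print("pad own top/scene",own_of(onz("top",pt,.103)).round(4),own_of(onz("scene",ps,.103)).round(4))
s=cv2.imread("pics/scene0.png")[105:185,360:415]; cv2.imwrite("pics/s0b.png",cv2.resize(s,None,fx=7,fy=7,interpolation=cv2.INTER_CUBIC))
t=cv2.imread("pics/top0.png")[230:275,175:255]; cv2.imwrite("pics/t0b.png",cv2.resize(t,None,fx=8,fy=8,interpolation=cv2.INTER_CUBIC))
E
python3 m.py | tail -3
```

```text
pad [0.5551 0.1506 0.103 ] [0.5522 0.1518 0.103 ] (array([0.55422596, 0.14972417, 0.11044351]), [np.float64(0.20634523047156886), np.float64(0.20634523047164857)])
pose [0.5161 0.2641 0.3868] res mm [ 0.7  1.9  1.4  1.7 -1.4 -0.9 -2.9  0.2  1.1  0.1  2.4 -1.8 -1.4 -1.2]
pad own top/scene [-0.0067 -0.1198  0.103 ] [-0.0089 -0.1177  0.103 ]
```

```bash
sleep 0.1
```

```text
(no output)
```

View pics/s0b.png

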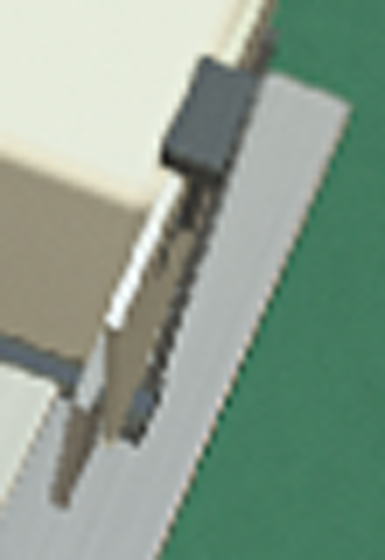

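View pics/t0b.png

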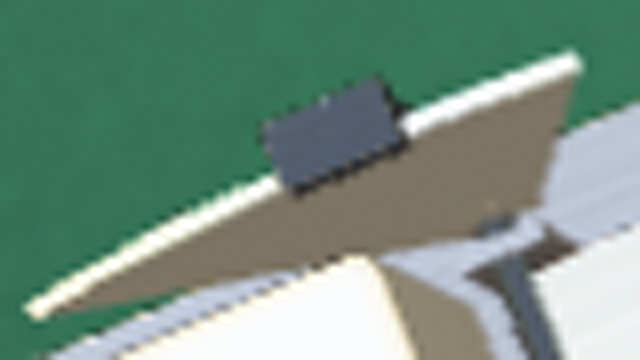

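```bash
cat >> m.py <<'E'
print("----")
for z in(.075,.08): print("shaft top",own_of(onz("top",tz(361,236),z)).round(4))
print("shaft scene",own_of(onz("scene",sz(212,320),.078)).round(4))
for z in(.1,.105,.11): print("pad",z,own_of(onz("top",pt,z)).round(4),own_of(onz("scene",ps,z)).round(4))
for k in [(473,140),(540,107),(575,188),(506,221)]: print("padcorner",own_of(onz("top",tz(*k),.103)).round(4))
for k in [(134,397),(203,425),(178,479),(108,450)]: print("padcorner s",own_of(onz("scene",sz(*k),.103)).round(4))
b=lambda u,v:((u+.5)/8-.5+175,(v+.5)/8-.5+230); sb=lambda u,v:((u+.5)/7-.5+360,(v+.5)/7-.5+105)
# block top face corners: top: far-x/+y, far-x/-y, near/-y, near/+y
bt=[b(263,128),b(378,80),b(405,140),b(287,188)]
# scene corresponding
bs=[sb(252,72),sb(215,170),sb(163,155),sb(202,58)]
for t,s_ in zip(bt,bs):
    P,e=tri(s_,t); print("blk",own_of(P).round(4),np.round(e,1))
# board rim ends top edge
for P in [tri(sb(110,325),b(578,60))]: print("board -y corner",own_of(P[0]).round(4),P[1])
E
python3 m.py | sed -n '/----/,$p'
```

```text
----
shaft top [-0.0049 -0.0198  0.075 ]
shaft top [-0.0056 -0.0205  0.08  ]
shaft scene [-0.0087 -0.0173  0.078 ]
pad 0.1 [-0.0063 -0.1197  0.1   ] [-0.0093 -0.1165  0.1   ]
pad 0.105 [-0.007  -0.1199  0.105 ] [-0.0087 -0.1184  0.105 ]
pad 0.11 [-0.0076 -0.1202  0.11  ] [-0.0081 -0.1203  0.11  ]
padcorner [ 0.0157 -0.0996  0.103 ]
padcorner [ 0.0178 -0.1402  0.103 ]
padcorner [-0.0305 -0.1405  0.103 ]
padcorner [-0.0322 -0.0992  0.103 ]
padcorner s [-0.0309 -0.0977  0.103 ]
padcorner s [ 0.0162 -0.098   0.103 ]
padcorner s [ 0.0156 -0.1376  0.103 ]
padcorner s [-0.0319 -0.1371  0.103 ]
blk [ 0.0569 -0.002   0.2663] [0.9 0.9]
blk [ 0.0576 -0.0312  0.2623] [0.6 0.6]
blk [ 0.0427 -0.031   0.2585] [0.1 0.1]
blk [ 0.0424 -0.0009  0.2613] [0.5 0.5]
board -y corner [ 0.0468 -0.0755  0.2433] [np.float64(0.26355589638181837), np.float64(0.26355589638174515)]
```

```bash
cat >> m.py <<'E'
print("====")
for z in(.255,.26): print("blk centre top z",z,own_of(onz("top",np.mean(bt,0),z)).round(4),"scene",own_of(onz("scene",np.mean(bs,0),z)).round(4))
# board other end, tip, hub
for z in(.215,.22,.225,.23): print("board +y end",z,own_of(onz("top",b(38,308),z)).round(4), "-y end",own_of(onz("top",b(578,58),z+.02)).round(4))
print("hub scene",own_of(onz("scene",sb(140,412),.075)).round(4)); print("tip scene",own_of(onz("scene",sb(265,40),.213)).round(4))
t=cv2.imread("pics/top0.png")[240:310,220:310]; cv2.imwrite("pics/t0c.png",cv2.resize(t,None,fx=8,fy=8,interpolation=cv2.INTER_CUBIC))
s=cv2.imread("pics/scene0.png")[100:172,370:412]; s=cv2.resize(s,None,fx=8,fy=8,interpolation=cv2.INTER_CUBIC);s=cv2.convertScaleAbs(s,alpha=1.5); cv2.imwrite("pics/s0c.png",s)
E
python3 m.py | sed -n '/====/,$p'
```

```text
====
blk centre top z 0.255 [ 0.0518 -0.0149  0.255 ] scene [ 0.049  -0.0129  0.255 ]
blk centre top z 0.26 [ 0.0508 -0.0156  0.26  ] scene [ 0.0494 -0.0156  0.26  ]
board +y end 0.215 [0.0488 0.0765 0.215 ] -y end [ 0.0491 -0.0747  0.235 ]
board +y end 0.22 [0.0479 0.0754 0.22  ] -y end [ 0.0481 -0.0752  0.24  ]
board +y end 0.225 [0.0469 0.0743 0.225 ] -y end [ 0.0471 -0.0757  0.245 ]
board +y end 0.23 [0.046  0.0732 0.23  ] -y end [ 0.0462 -0.0762  0.25  ]
hub scene [ 0.052  -0.0197  0.075 ]
tip scene [0.052 0.038 0.213]
```

```bash
sleep 1
```

```text
(no output)
```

View pics/t0c.png

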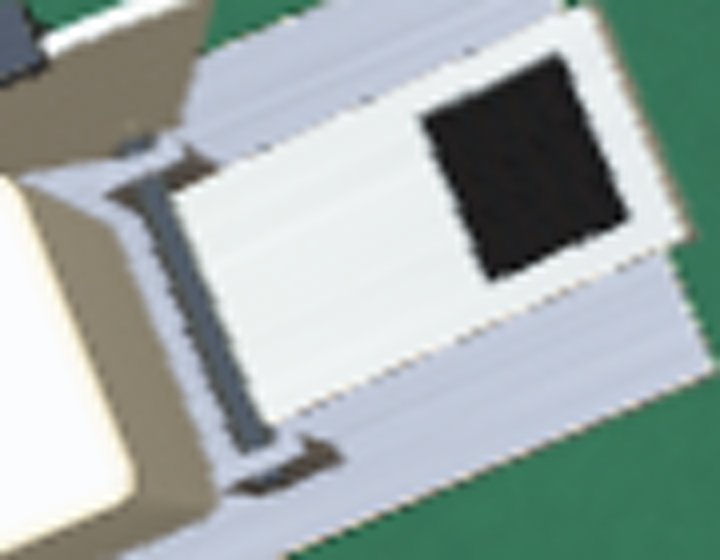

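View pics/s0c.png

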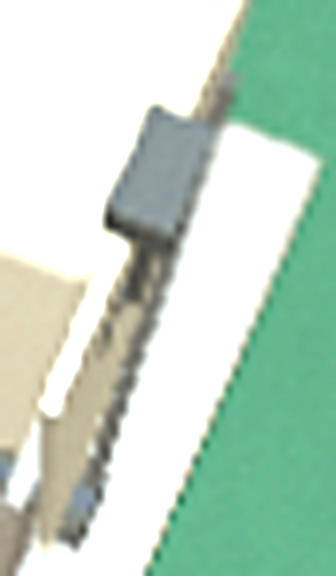

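```bash
cat > g.py <<'E'
from h import *
import sys
o=status.get_obs(); q=o["tcp_rot"]; r=R.from_quat([q[1],q[2],q[3],q[0]]); M=r.as_matrix()
print("t",o["time_s"],"pos",o["position"].round(4),"F",o["force"].round(2),"w",o["grip_width"].round(4))
print(M.round(3)); p=np.load("p.npy")
print("angle of tool z vs own x deg",np.degrees(np.arctan2(M[1,2],M[0,2])-p[2]))
tgt=np.array([.5572,.1421,float(sys.argv[1])])
print("delta world",(tgt-o["position"]).round(4),"tool",(M.T@(tgt-o["position"])).round(4))
E
python3 g.py .15
```

```text
Traceback (most recent call last):
  File "g.py", line 4, in <module>
    print("t",o["time_s"],"pos",o["position"].round(4),"F",o["force"].round(2),"w",o["grip_width"].round(4))
                                                                                   ^^^^^^^^^^^^^^^^^^^^^
AttributeError: 'float' object has no attribute 'round'
```

```bash
sed -i 's/o\["grip_width"\].round(4)/round(o["grip_width"],4)/' g.py; python3 g.py .15
```

```text
t 0.1 pos [0.1374 0.6092 0.2219] F [0.8  0.68 0.4 ] w 0.0878
[[ 0.976 -0.     0.22 ]
 [-0.22  -0.001  0.976]
 [ 0.    -1.    -0.001]]
angle of tool z vs own x deg 55.13124889159194
delta world [ 0.4198 -0.4671 -0.0719] tool [ 0.5122  0.0725 -0.3632]
```

Request:
servo_tool(
  grip=[1,1,1,1,1,1,1,1],
  delta_pos=[
    [0,-0.02,0],
    [0,-0.03,0],
    [0,-0.03,0],
    [0,-0.03,0],
    [0,-0.03,0],
    [0,-0.02,0],
    [0,-0.01,0],
    [0,0,0],
  ],
  spin=[5,8,8,8,8,8,6,4],
)

```text
time_s: 1.1
position: [0.1375, 0.6099, 0.3933]
tcp_rot: [0.587, -0.586, 0.395, -0.395]
force: [0.6, -0.2, -0.0]
grip_width: 0.0113
```

```bash
python3 g.py .15
```

```text
t 1.1 pos [0.1375 0.6099 0.3933] F [ 0.56 -0.25 -0.04] w 0.0113
[[ 0.377  0.     0.926]
 [-0.926  0.001  0.377]
 [-0.001 -1.     0.   ]]
angle of tool z vs own x deg -0.025268367980471766
delta world [ 0.4197 -0.4678 -0.2433] tool [0.5916 0.2429 0.2124]
```

Request:
servo_tool(
  grip=[1,1,1,1,1,1,1,1,1,1,1,1],
  delta_pos=[
    [0.02,0,0.007],
    [0.04,0,0.014],
    [0.055,0,0.02],
    [0.055,0,0.02],
    [0.055,0,0.02],
    [0.055,0,0.02],
    [0.055,0,0.02],
    [0.055,0,0.02],
    [0.055,0,0.02],
    [0.055,0,0.02],
    [0.05,0,0.018],
    [0.0416,0,0.0134],
  ],
  spin=[0,0,0,0,0,0,0,0,0,0,0,0],
)

```text
time_s: 2.6
position: [0.5591, 0.1391, 0.3925]
tcp_rot: [-0.587, 0.587, -0.394, 0.394]
force: [-0.2, -0.4, 0.6]
grip_width: 0.0004
```

Request:
servo_tool(
  grip=[1,1],
  delta_pos=[
    [0,0,0],
    [0,0,0],
  ],
  spin=[0,0],
)

```text
time_s: 2.85
position: [0.5578, 0.1423, 0.3923]
tcp_rot: [-0.587, 0.587, -0.394, 0.394]
force: [0.2, 0.6, 0.9]
grip_width: 0.0005
```

```bash
python3 g.py .15
```

```text
t 2.85 pos [0.5578 0.1423 0.3923] F [0.25 0.62 0.87] w 0.0005
[[ 0.379 -0.001  0.925]
 [-0.925  0.     0.379]
 [-0.001 -1.    -0.001]]
angle of tool z vs own x deg 0.13752277986347974
delta world [-6.000e-04 -2.000e-04 -2.423e-01] tool [ 1.000e-04  2.423e-01 -5.000e-04]
```

Go down to about 0.16 and look before contact.

Request:
servo_tool(
  grip=[1,1,1,1,1,1,1,1],
  delta_pos=[
    [0,0.02,0],
    [0,0.04,0],
    [0,0.045,0],
    [0,0.045,0],
    [0,0.04,0],
    [0,0.025,0],
    [0,0.017,0],
    [0,0,0],
  ],
  spin=[0,0,0,0,0,0,0,0],
)

```text
time_s: 3.85
position: [0.5575, 0.1435, 0.16]
tcp_rot: [-0.587, 0.588, -0.394, 0.393]
force: [-0.2, -0.3, 0.6]
grip_width: 0.0009
```

```bash
python3 g.py .15; cat > look.py <<'E'
from h import *
import sys
k=sys.argv[1]
s=optics.snapshot("scene")[:,:,::-1]; t=optics.snapshot("top")[:,:,::-1]
cv2.imwrite(f"pics/s{k}raw.png",s); cv2.imwrite(f"pics/t{k}raw.png",t)
a=cv2.resize(s[50:240,290:430],None,fx=3,fy=3,interpolation=cv2.INTER_CUBIC)
b=cv2.resize(t[225:360,160:330],(360,286),interpolation=cv2.INTER_CUBIC)
c=cv2.resize(s[100:172,370:412],(168,284),interpolation=cv2.INTER_CUBIC)
o=np.zeros((572,790,3),np.uint8); o[:570,:420]=a; o[:286,425:785]=b; o[287:571,425:593]=c
cv2.imwrite(f"pics/L{k}.png",o)
E
python3 look.py 1
```

```text
t 3.85 pos [0.5575 0.1435 0.16  ] F [-0.18 -0.29  0.62] w 0.0009
[[ 0.381 -0.002  0.925]
 [-0.925 -0.     0.381]
 [-0.    -1.    -0.002]]
angle of tool z vs own x deg 0.2149850651508388
delta world [-0.0003 -0.0014 -0.01  ] tool [ 0.0012  0.01   -0.0008]
```

View pics/L1.png

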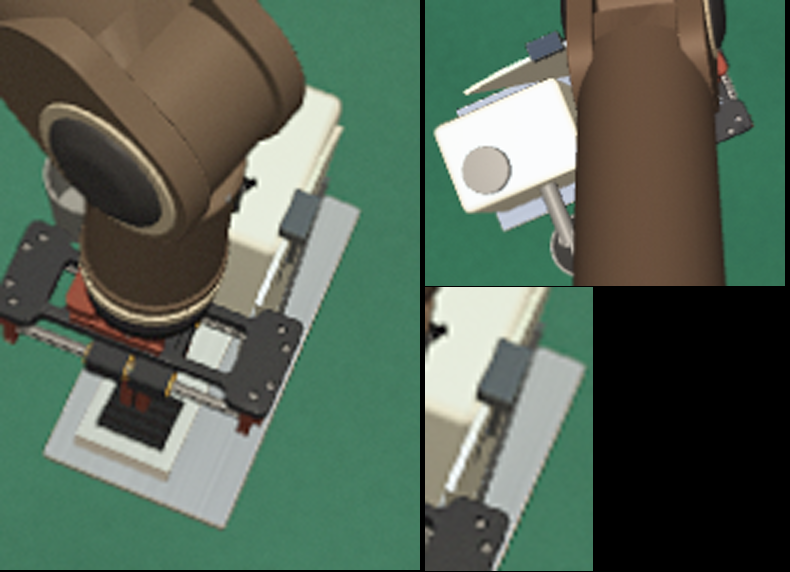

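Request:
servo_tool(
  grip=[1,1,1,1,1,1,1,1,1,1,1],
  delta_pos=[
    [0,0.015,0],
    [0,0.02,0],
    [0,0.01,0],
    [0,0.005,0],
    [0,0.005,0],
    [0,0.005,0],
    [0,0.005,0],
    [0,0.005,0],
    [0,0.005,0],
    [0,0.003,0],
    [0,0,0],
  ],
  spin=[0,0,0,0,0,0,0,0,0,0,0],
)

```text
time_s: 5.32
position: [0.559, 0.1427, 0.0826]
tcp_rot: [0.587, -0.587, 0.394, -0.394]
force: [2.2, -3.0, 4.9]
grip_width: 0.0006
```

```bash
python3 g.py .07; python3 look.py 2
```

```text
t 5.325 pos [0.559  0.1427 0.0826] F [ 2.16 -2.98  4.85] w 0.0006
[[ 0.379  0.001  0.925]
 [-0.925 -0.     0.379]
 [ 0.    -1.     0.001]]
angle of tool z vs own x deg 0.1153611989167164
delta world [-0.0018 -0.0006 -0.0126] tool [-0.0001  0.0126 -0.0019]
```

View pics/L2.png

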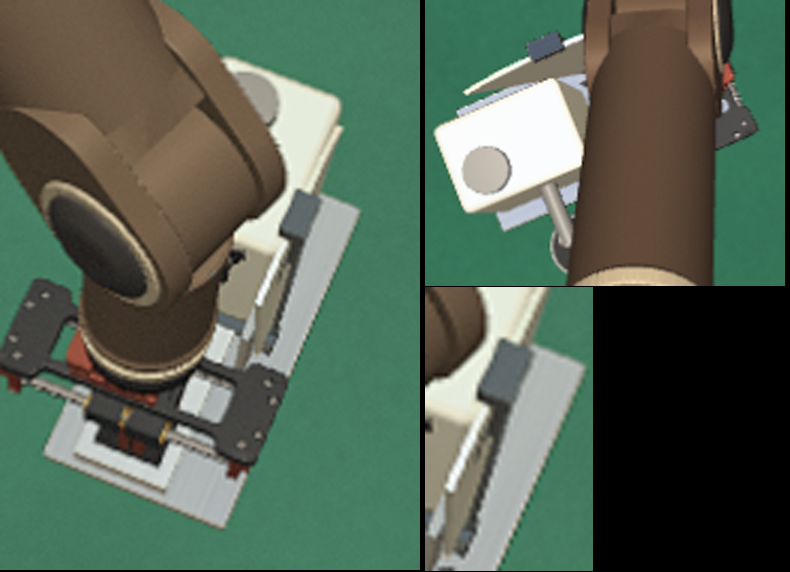

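```bash
cat > z.py <<'E'
import cv2,numpy as np,sys
o=[]
for k in sys.argv[1:]:
    f="pics/scene0.png" if k=="0" else f"pics/s{k}raw.png"
    c=cv2.imread(f)[106:166,374:406]
    o.append(cv2.convertScaleAbs(cv2.resize(c,None,fx=9,fy=9,interpolation=cv2.INTER_LANCZOS4),alpha=1.4))
cv2.imwrite("pics/z"+"_".join(sys.argv[1:])+".png",np.hstack(o)[:540,:800] if len(o)<3 else cv2.resize(np.hstack(o),(790,int(540*790/(288*len(o))))))
E
python3 z.py 0 2
```

```text
(no output)
```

View pics/z0_2.png

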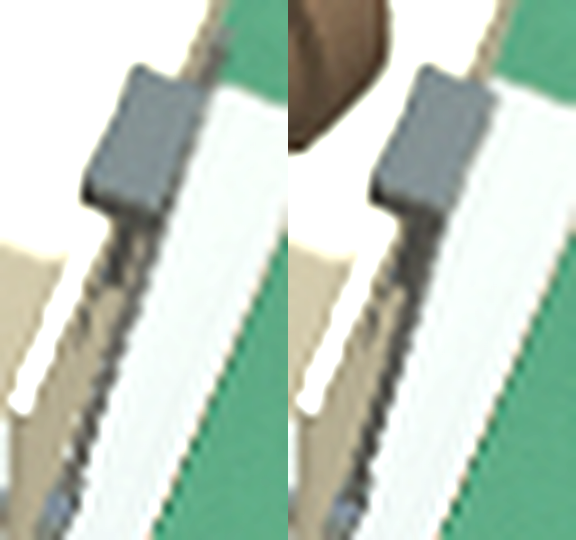

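Request:
servo_tool(
  grip=[1,1,1,1,1],
  delta_pos=[
    [0,0.004,0],
    [0,0.004,0],
    [0,0.003,0],
    [0,0.002,0],
    [0,0,0],
  ],
  spin=[0,0,0,0,0],
)

```text
time_s: 6.05
position: [0.559, 0.1427, 0.0699]
tcp_rot: [0.587, -0.587, 0.394, -0.394]
force: [2.4, -3.4, 6.5]
grip_width: 0.0007
```

```bash
python3 g.py .0662; python3 look.py 3; python3 z.py 2 3
```

```text
t 6.05 pos [0.559  0.1427 0.0699] F [ 2.45 -3.35  6.53] w 0.0007
[[ 0.379  0.001  0.925]
 [-0.925  0.     0.379]
 [ 0.    -1.     0.001]]
angle of tool z vs own x deg 0.1116278371521645
delta world [-0.0018 -0.0006 -0.0037] tool [-0.0001  0.0037 -0.0019]
```

View pics/L3.png

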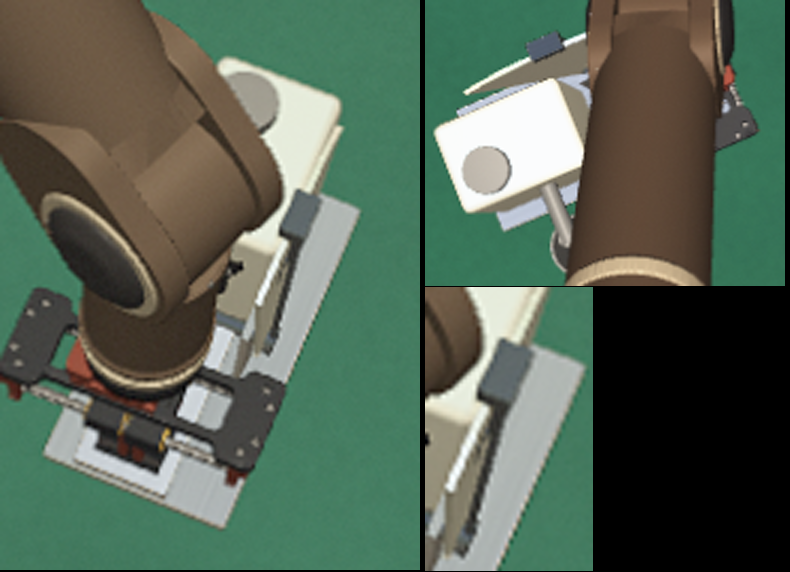

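View pics/z2_3.png

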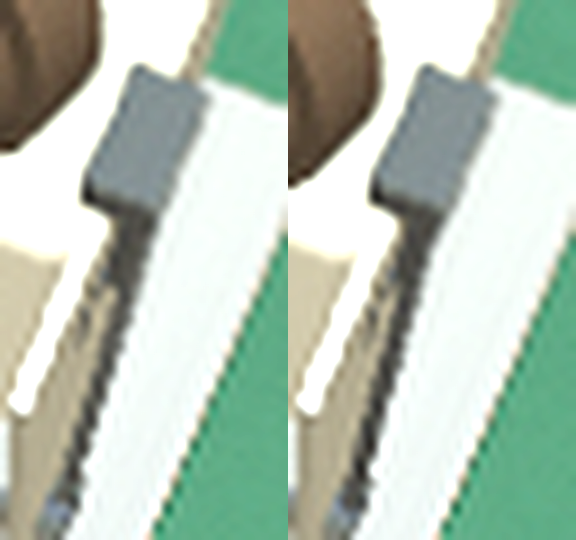

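```bash
cat > c.py <<'E'
import io,contextlib
with contextlib.redirect_stdout(io.StringIO()):
    from m import *
ys=-.0203
def pt3(x,r,t,f): # r radial, t tangential toward tank (+y)
    a=.4-f; return [x, ys+r*np.sin(a)+t*np.cos(a), .075+r*np.cos(a)-t*np.sin(a)]
obs={"top":np.array(bt),"scene":np.array(bs)}
ref={"top":proj("top",W(p,[-.006,ys,.079]))[0]-np.array(((204.5)/8-.5+220,(312.5)/8-.5+240)),
     "scene":proj("scene",W(p,[.052,ys,.075]))[0]-np.array(sb(140,412))}
print("shaft ref px offset",ref)
for f in(.29,.33,.37,.41):
    for n in obs:
        P=[pt3(.0575,.183,.015,f),pt3(.0575,.183,-.015,f),pt3(.0425,.183,-.015,f),pt3(.0425,.183,.015,f)]
        print(f,n,(proj(n,W(p,P))-obs[n]).round(1).tolist())
def fit(v,n=("top","scene")):
    f,r,x0,x1=v
    P=[pt3(x1,r,.015,f),pt3(x1,r,-.015,f),pt3(x0,r,-.015,f),pt3(x0,r,.015,f)]
    return np.concatenate([(proj(k,W(p,P))-obs[k]).ravel() for k in n])
for n in(("top","scene"),("top",),("scene",)):
    for s_ in(1,):
        s=least_squares(fit,[.35,.183,.042,.058],args=(n,)); print(n,s.x.round(4),np.abs(s.fun).max().round(2))
s=least_squares(lambda v:np.r_[fit(v),(v[1]-.183)*2000],[.35,.183,.042,.058]);print("r-prior",s.x.round(4))
E
python3 c.py
```

```text
shaft ref px offset {'top': array([-0.11131918,  0.29172352]), 'scene': array([-0.11565906,  0.23880833])}
0.29 top [[-6.3, 4.1], [-7.0, 3.8], [-7.5, 3.4], [-6.5, 3.6]]
0.29 scene [[3.1, -4.4], [3.1, -6.3], [3.0, -7.0], [2.9, -5.3]]
0.33 top [[-3.0, 2.5], [-3.5, 2.3], [-4.0, 1.9], [-3.2, 2.1]]
0.33 scene [[1.9, -1.6], [1.7, -3.1], [1.6, -3.8], [1.6, -2.5]]
0.37 top [[0.3, 1.0], [0.0, 0.8], [-0.5, 0.4], [0.1, 0.6]]
0.37 scene [[0.6, 1.3], [0.2, 0.2], [0.2, -0.5], [0.3, 0.4]]
0.41 top [[3.7, -0.6], [3.6, -0.7], [3.1, -1.1], [3.5, -1.0]]
0.41 scene [[-0.7, 4.3], [-1.2, 3.6], [-1.3, 2.8], [-1.1, 3.4]]
('top', 'scene') [0.3789 0.1873 0.0424 0.0574] 0.93
('top',) [0.3918 0.2049 0.039  0.0547] 0.19
('scene',) [0.4383 0.2088 0.0444 0.0581] 0.44
r-prior [0.371  0.1831 0.0427 0.0577]
```

Request:
servo_tool(
  grip=[1,1,1],
  delta_pos=[
    [0,0.002,0],
    [0,0.0017,0],
    [0,0,0],
  ],
  spin=[0,0,0],
)

```text
time_s: 6.52
position: [0.5589, 0.1429, 0.0662]
tcp_rot: [0.587, -0.587, 0.394, -0.394]
force: [1.6, -2.8, 6.2]
grip_width: 0.0003
```

```bash
python3 g.py .0662; python3 look.py 4; python3 z.py 3 4; cat >> c.py <<'E'
print("====")
im=cv2.imread("pics/s4raw.png"); 
def line(q,x,t): return proj("scene",W(p,[pt3(x,r,t,q) for r in(.03,.06,.09,.12,.15)]))
for q in(.30,.335,.37,.405): print(q,"edge -y",line(q,.056,-.0035).round(1).tolist())
E
python3 c.py | sed -n '/====/,$p'
```

```text
t 6.525 pos [0.5589 0.1429 0.0662] F [ 1.58 -2.76  6.24] w 0.0003
[[ 0.379  0.001  0.925]
 [-0.925  0.     0.379]
 [ 0.    -1.     0.001]]
angle of tool z vs own x deg 0.11364788741011349
delta world [-0.0017 -0.0008 -0.    ] tool [ 0.0001  0.     -0.0019]
====
0.3 edge -y [[382.6, 158.7], [384.7, 151.5], [386.9, 144.0], [389.2, 136.1], [391.6, 127.9]]
0.335 edge -y [[382.4, 159.2], [384.4, 152.4], [386.4, 145.3], [388.4, 137.8], [390.6, 130.0]]
0.37 edge -y [[382.3, 159.6], [384.0, 153.2], [385.8, 146.6], [387.7, 139.6], [389.7, 132.3]]
0.405 edge -y [[382.1, 160.0], [383.6, 154.1], [385.2, 147.9], [386.9, 141.4], [388.7, 134.5]]
```

View pics/z3_4.png

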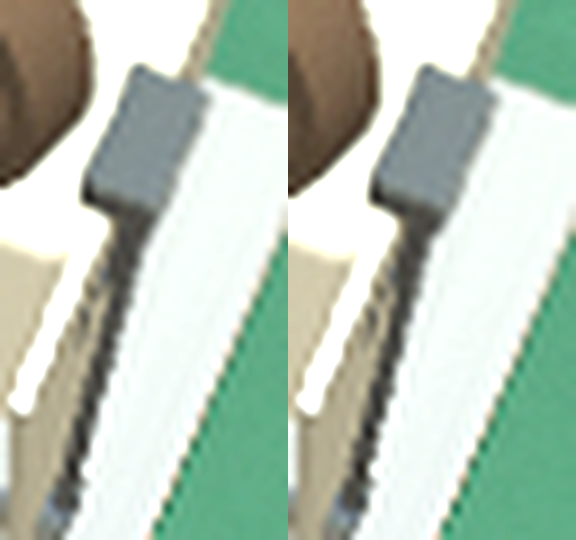

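```bash
cat >> c.py <<'E'
print("####")
rows=np.arange(137,152)
obs4={}
for k,f in(("0","pics/scene0.png"),("1","pics/s1raw.png"),("2","pics/s2raw.png"),("3","pics/s3raw.png"),("4","pics/s4raw.png")):
    g=cv2.cvtColor(cv2.imread(f),cv2.COLOR_BGR2GRAY).astype(float); e=[]
    for r in rows:
        seg=g[r,380:402]; # right edge: dark pointer -> bright base; half level, from the right
        lvl=(170+60)/2; j=[i for i in range(21) if seg[i]<lvl<=seg[i+1]]
        e.append(380+j[-1]+(lvl-seg[j[-1]])/(seg[j[-1]+1]-seg[j[-1]]) if j else np.nan)
    obs4[k]=np.array(e)
    print(k,np.round(e,1).tolist())
for k in("1","2","3","4"): print(k,"right-edge shift from rest px",np.nanmean(obs4[k]-obs4["0"]).round(2), (obs4[k]-obs4["0"])[:5].round(1))
def edge(q,t=.0035,x=.058):
    L=proj("scene",W(p,[pt3(x,r,t*s,q) for r in(.02,.15) for s in(1,-1)])); out=[]
    a=[np.interp(rows,L[[2+i,i]][:,1],L[[2+i,i]][:,0]) for i in(0,1)]
    return np.maximum(*a)
for q in(.2,.3,.33,.37,.41): d=edge(q)-edge(0.); print(q,d.mean().round(2),d[:5].round(1))
E
python3 c.py | sed -n '/####/,$p'
```

```text
####
0 [390.0, 389.4, 389.0, 389.1, 388.5, 388.0, 387.4, 387.5, 387.1, 386.4, 386.5, 386.2, 385.4, 385.4, 385.2]
1 [390.0, 389.4, 388.9, 389.0, 388.5, 388.0, 387.4, 387.4, 387.1, 386.4, 386.5, 386.2, 385.4, 385.4, 385.3]
2 [389.1, 388.7, 388.5, 388.1, 388.1, 387.5, 387.1, 387.2, 386.5, 386.4, 386.2, 385.6, 385.4, 385.3, 384.6]
3 [388.4, 388.1, 388.1, 387.6, 387.3, 387.2, 386.6, 386.5, 386.2, 386.2, 385.6, 385.4, 385.3, 384.6, 384.4]
4 [388.2, 388.1, 387.6, 387.3, 387.2, 386.6, 386.5, 386.4, 386.2, 385.6, 385.4, 385.2, 385.3, 384.6, 384.5]
1 right-edge shift from rest px 0.0 [ 0. -0. -0. -0.  0.]
2 right-edge shift from rest px -0.44 [-0.8 -0.7 -0.5 -0.9 -0.4]
3 right-edge shift from rest px -0.89 [-1.5 -1.3 -0.9 -1.5 -1.2]
4 right-edge shift from rest px -1.09 [-1.8 -1.3 -1.4 -1.7 -1.3]
0.2 -0.54 [-0.7 -0.7 -0.7 -0.7 -0.6]
0.3 -0.93 [-1.3 -1.2 -1.2 -1.1 -1.1]
0.33 -1.07 [-1.5 -1.4 -1.3 -1.3 -1.2]
0.37 -1.29 [-1.8 -1.7 -1.6 -1.6 -1.5]
0.41 -1.54 [-2.1 -2.  -1.9 -1.9 -1.8]
```

Request:
servo_tool(
  grip=[1,1,1,1,1,1,1,1,1],
  delta_pos=[
    [0,0,0],
    [0,0,0],
    [0,0,0],
    [0,0,0],
    [0,0,0],
    [0,0,0],
    [0,0,0],
    [0,0,0],
    [0,0,0],
  ],
  spin=[0,0,0,0,0,0,0,0,0],
)

```text
time_s: 7.75
position: [0.5589, 0.1429, 0.0663]
tcp_rot: [0.587, -0.587, 0.394, -0.394]
force: [1.3, -3.9, 7.1]
grip_width: 0.0003
```

Request:
servo_tool(
  grip=[1,1,1,1,1,1,1,1,1,1,1,1],
  delta_pos=[
    [0,-0.005,0],
    [0,-0.008,0],
    [0,-0.01,0],
    [0,-0.01,0],
    [0,-0.01,0],
    [0,-0.02,0],
    [0,-0.04,0],
    [0,-0.05,0],
    [0,-0.05,0],
    [0,-0.05,0],
    [0,-0.03,0],
    [0,0,0],
  ],
  spin=[0,0,0,0,0,0,0,0,0,0,0,0],
)

```text
time_s: 9.25
position: [0.5587, 0.1428, 0.3508]
tcp_rot: [0.588, -0.586, 0.394, -0.394]
force: [-0.1, 0.3, -0.2]
grip_width: 0.0007
```

```bash
python3 g.py .35|head -1; python3 look.py 5; python3 c.py >/dev/null; sed -i 's#("4","pics/s4raw.png"))#("4","pics/s5raw.png"))#' c.py; python3 c.py | grep "^4 right"; python3 - <<'E'
import cv2
s=cv2.imread("pics/s5raw.png"); t=cv2.imread("pics/t5raw.png"); cv2.imwrite("pics/five.png",cv2.resize(cv2.hconcat([s,t]),(800,300)))
E
```

```text
t 9.25 pos [0.5587 0.1428 0.3508] F [-0.14  0.29 -0.17] w 0.0007
4 right-edge shift from rest px 2.0 [4.1 4.1 4.2 3.5 3.7]
```

View pics/five.png

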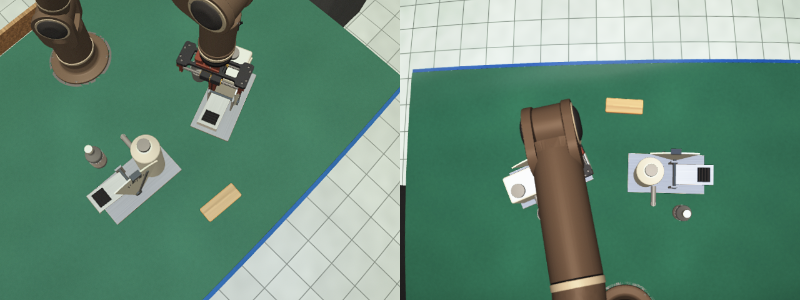

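View pics/L5.png

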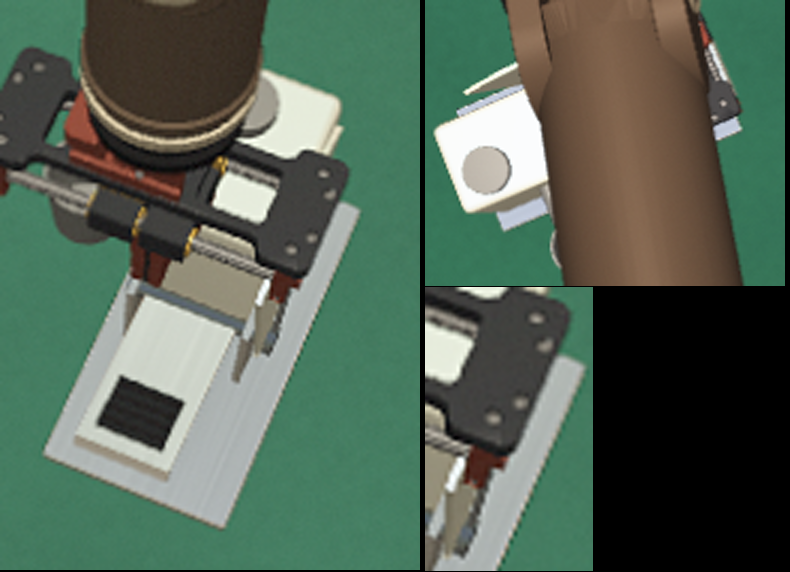

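Request:
servo_tool(
  grip=[1,1,1,1,1,1],
  delta_pos=[
    [0.02,-0.01,0],
    [0.04,-0.01,0],
    [0.04,0,0],
    [0.02,0,0],
    [0,0,0],
    [0,0,0],
  ],
  spin=[0,0,0,0,0,0],
)

```text
time_s: 10.1
position: [0.6037, 0.0322, 0.3685]
tcp_rot: [-0.587, 0.587, -0.394, 0.393]
force: [-0.4, -0.1, -0.6]
grip_width: 0.0
```

```bash
python3 look.py 6; sed -i 's#s5raw.png"))#s6raw.png"))#' c.py; python3 c.py | grep "^4 right"; python3 - <<'E'
import cv2,numpy as np
a=cv2.imread("pics/scene0.png").astype(int); b=cv2.imread("pics/s6raw.png").astype(int)
d=(np.abs(a-b).max(2)>40)
print("diff px plate",d[150:210,300:372].sum(),"board",d[105:180,372:412].sum(),"cup",d[92:135,303:335].sum(),"tall",d[210:360,130:300].sum(),"brush",d[290:360,315:392].sum())
E
```

```text
4 right-edge shift from rest px 0.0 [-0.  0. -0. -0.  0.]
diff px plate 2755 board 71 cup 856 tall 0 brush 0
```

View pics/L6.png

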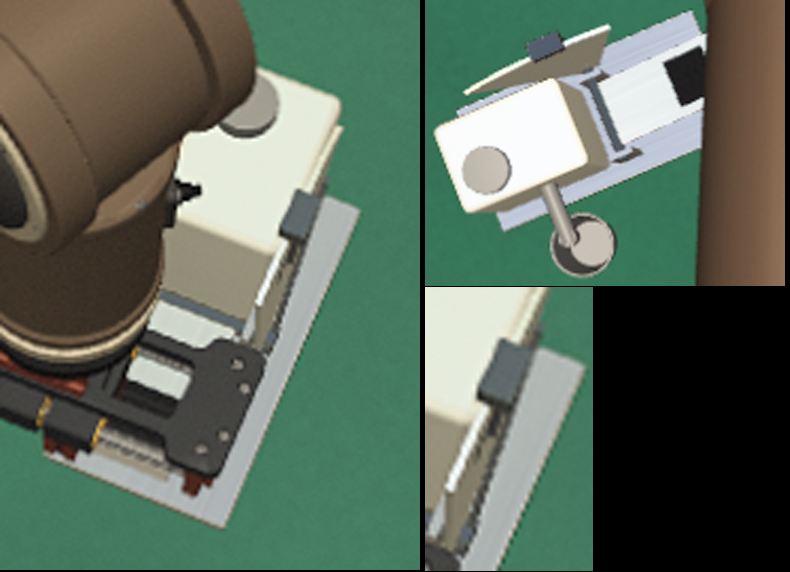

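The pointer is back at its rest position (0.0 px shift) and the fork and cup look unchanged. The pixel differences over the plate and cup come from the arm being in front of them.

```bash
python3 -c "
from station import robot
print(robot.sign_off())"
```

```text
the job is handed in; nothing more can be done
None
```

I pressed the wide dispenser's pad with the closed fingertips to a plate angle of about 0.37 rad, held it for about 1.4 s, released it and handed the job in at about 10 s.

- **Fork setting:** from both cameras together it came out at about 0.37 rad (0.371 with the block's height fixed, 0.379 without). Each camera alone with the block's radius free read higher (0.39 top, 0.44 scene), but with block radii too large to be plausible.
- **Pointer in the fork:** this was not seen directly, because the block hides the pointer's tip. At the hold the fingertips were 66 mm above the counter, which by the given geometry is about 0.37 rad. Tracking the pointer's edge in the scene image gave a lower value, about 0.335 averaged and 0.32–0.37 near the tip. Both are within the roughly ±0.043 rad that the fork allows, but the image value leaves little margin. The total force was 7–8 N.
- **Pointer and plate after release:** the pointer's edge was back at its rest position (0.0 px shift).
- **Other objects:** the slim dispenser, bottle and brush showed no pixel change. The fork and cup look unmoved in the last pictures. The arm partly covered the cup in the scene view, so I checked it in the top view.
- **Disagreement:** the hinge, plate and pad sat about 8 mm off what the fitted base centre predicted, so I measured everything from the shaft as seen in the images.

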